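# Set the imager's gas regulator with the wrench and lock it

### The arm

A 6-joint arm with a two-finger parallel gripper is mounted at the origin on the work surface. World frame = base frame: x ahead of the robot, y to its left, z up, the work surface at z = 0. Lengths are in mm, angles in degrees, forces in N, time in s.
With the tool pointing down it reaches from about 300 to 850 mm from the base axis. Payload 4.2 kg.
Tool frame: the origin (TCP) lies on the centre line of the jaws, within the pads' length; the fingertips stand 14 mm ahead of it and the grasp point (between the pads) lies 5 mm behind it (env.finger_overhang is the z of the fingertips in the tool frame, in mm); z points along the fingers, y is the line along which they close (so a half turn about z gives the same grasp; the last joint's range is limited). The gripper opens to 91 mm and grips with 3 to 60 N. Pads are 32 mm wide; open, the fingers measure 118 mm over their backs; the gripper's body (76 mm by 178 mm) begins 60 mm behind the grasp point.
Start: joints at [-77.636, 18.312, 89.639, -0, 72.044, -1.146], TCP at [134.334, -559.103, 227.976] pointing down, gripper open.
Joint ranges: [-177.97, 177.97], [-48.28, 115.42], [12.27, 149.76], [-77.06, 257.06], [2.81, 150.46], [-146.56, 146.56]. Speed limits (degrees/s): [147.25, 147.25, 180, 180, 180, 180].

### API

Orientations are given as [roll, pitch, yaw] about the fixed x, y, z axes, in that order (R = Rz(yaw) Ry(pitch) Rx(roll)).
In Python, from workcell import sensors, viewer, env gives the robot as it stands. The module is installed in compiled form; this text tells all that it offers.
- The arm moves only by the tool step_arm, never from a script. Its argument "plan" is one flat list of numbers, 6 for each row, row after row: the shift along the tool's x, y, z in cm, then the turn, a rotation vector about the tool's x, y, z in rad. In form: [x, y, z, wx, wy, wz, x, y, z, wx, wy, wz, ...]. A call has 1 to 5 rows; each row shifts and turns the commanded pose from where the row before left it, along the tool's axes as they then stand; what a row does not reach is not made up. A row lasts 1/12 s, in which the tool goes at most 41.7 mm and 7.16 degrees, less where a joint would pass 70% of its speed; a pose out of reach is approached as far as the arm can. A call is refused whole if a number of a shift passes 4.17 or a number of a turn 0.125, either way. A call with a gripper value outside its range is refused whole. "hand" is the finger opening in cm, from 0 to 9.12, set as the call begins (left out, the last holds). The fingers move at their own pace and stop on an object; "newtons" is the grip in N (left out, the last holds). Time passes only in rows, so rows that do not move let the fingers close. It gives the time, the measured TCP pose, the force, the opening and the grip force at its end, in the units of the state.
- sensors.state(): the state, without advancing time (a new reading comes with each control period).
- viewer.grab_frame(name): name is "scene" or "top" or "wrist"; returns a dict with "img" (480x640x3 uint8, red, green, blue), "fx", "fy", "cx", "cy" (pixels), "k1" (the pictures are not rectified: a ray, as slopes to the right and down, at radius r is drawn at 1 + k1 r^2 times it, then the intrinsics apply), "position" and "attitude" of the camera in the world. Camera axes: x right, y down, z forward; pixel columns grow to the right and rows downward; lengths in mm; the calibration is good to about 2 mm. A picture is of the moment at which its call begins. There is no depth.
- env.job_done(): hands the job in; it is judged then, once.
Trained networks look in a picture, given as the dict that the camera call returned (one of the last four; its "shot" number tells which), for a name from the list of things; names that differ only in an ending like _2 or _b are one class to them, and where a whole thing is asked for, a point or a joint stands for the part that bears it (a point fixed in the world has none). Each returns a list of dicts, best first, with "score" (0 to 1); they miss things now and then, are a little off and sometimes report something else, mostly with a low value. They report only what shows in the picture. A call takes as long as a camera call. They do not tell look-alikes from the thing itself.
- viewer.boxes_of(name, picture): "location" ([column, row] in pixels, amid what is visible of it).
- viewer.pinpoint(name, picture): "location" ([column, row] in pixels: a listed point, or the origin of a listed thing).
The state is a dict: "time_s": time; "qpos": joint angles; "qvel": joint speeds; "effort": joint torques, N m; "ee_pos": TCP position; "ee_rot": TCP orientation; "force": force on the tool from outside, world axes, zero at the start; "torque": the same for the moment, N m; "gripper_width": finger opening in mm; "gripper_force": force on a finger pad.
Only numpy, scipy, OpenCV 4.12 (cv2) and the standard library are available. Lean on these libraries where they do the work, as an engineer would, in place of code of your own. Each camera call takes 0.05 s, during which the arm holds its last target. There are 200 camera calls.

### The job

Fit the large wrench on the regulator's hex spindle and turn it anticlockwise, lifting and reseating the wrench when the pipe stubs stop it, until the pointer lines up with the raised mark on the dial; do not turn the hex with the fingers. Then lay the wrench flat on the bench, set down rather than dropped, clear of the regulator, and slide the lock hood fully home over the hex with the pointer still on the mark. Leave everything else on the bench where it is.

Things in the scene. Friction and masses are not known exactly. Their poses are not given: they have to be found in the camera images.
- block: Fixed aluminium regulator block, top 36 mm high. Origin at bench level under the spindle axis; own -x points roughly to the robot; it spans own x -65 to +125, y +-68 mm. Two upright pipe stubs (19 mm thick, 78 mm high over the bench) at own x -29.5, y +-51.5 mm. The wrench handle swings between them, pointing to own -x, stopped at about 48 deg to either side of that
- spindle: Spindle, turns about vertical z, 0.15 N m friction, stays put. Origin on its axis, 36 mm high. Collar 42 mm across up to 6 mm above origin; brass hex, 30 mm across flats, 34.6 across corners, 6 to 26 mm above it, then a cone to 31 mm. Flats face own +y and -y; pointer along own +x. Turns from -52 to +132 deg from the block's own +x, anticlockwise from above positive
- pointer (a point): Tip of the pointer bar under the hex, 34 mm from the spindle axis, turns with it; 41 mm high
- mark (a point): Inner end of the raised black mark (12 x 6 mm, by far the widest; the rest are thin ticks) on the white dial plate; 34 mm from the spindle axis, 40 mm high. Fixed; 60 to 130 deg anticlockwise of the pointer at the start. Own +x points outward from the spindle axis
- wrench_grip (a point): The large open-ended wrench, steel jaws, grey handle, loose on the bench, 0.17 to 0.3 kg. Point on the handle near the centre of mass, half-way up (13 mm above the underside). Own x towards the jaws, z up. Handle 18 wide, 26 high, from 65 mm behind to 53 mm ahead of this point. The centre of the jaw opening is 85 mm ahead
- lock_tab (a point): Centre of the black square tab (20 x 20 mm, 30 high, axes as the block's) on top of the steel lock hood; 98.5 mm above the bench. The hood is 46 long, 52 wide, its roof 83.5 mm above the bench
- lock (a joint): Travel of the lock hood in m along the block's own -x: 0 parked behind the hex, 0.076 fully home, right over the hex. 2 N of friction; stays where left
- small_wrench: Bystander, to be left alone: the smaller wrench (110 mm long, jaw opening 18.5 mm, handle 14 wide and 16 high), not for this hex; origin under its jaw centre
- tip_box: Bystander, to be left alone: tip box 87 x 122 x 61 mm
- bottle: Bystander, to be left alone: amber bottle, 62 mm across, 140 high
- dish: Bystander, to be left alone: covered petri dish, 88 mm across, 18 high
- tin: Bystander, to be left alone: flat round steel tin, 50 mm across, 30 high
- beaker: Bystander, to be left alone: beaker, 68 mm across, 65 high
- gel_box: Bystander, to be left alone: flat lidded box 156 x 116 x 45 mm
- wrench: The same large wrench; origin at the underside, at the centre of the jaw opening; own x away from the handle. Head 14 high, 50 wide; jaws open to +x, inner faces parallel to x, 32.4 mm apart (1.2 mm play each side of the hex: about 9 deg of free turn either way); opening from 20 mm behind to 14 mm ahead of the origin. Seated, its underside is on the collar, 42 mm over the bench; fits every 60 deg
There are look-alikes about, which are no part of the job. Leave any orange look-alike of the wrench alone.

How it is judged (in metres and radians):
On the way, in this order (a step that is already met when the one before it is completed fails the run):
1. the wrench has turned the pointer to the mark (horizontal distance between pointer and mark below 0.004 m and angular speed of spindle below 0.1 rad/s and value of joint lock below 0.03 m), for 0.3 s.
2. the wrench is laid down on the bench, the pointer on the mark (horizontal distance between pointer and mark below 0.004 m and height (world z) of wrench_grip below 0.02 m and angle between wrench_grip's own z axis and vertical below 0.12 rad and horizontal distance between wrench_grip and spindle above 0.13 m), for 0.2 s.
3. the lock is slid home over the hex, the pointer on the mark (horizontal distance between pointer and mark below 0.004 m and value of joint lock above 0.071 m), for 0.2 s.
At the end, for the whole second after the job is handed in: pointer tip within 4 mm of the mark (about 6.7 deg), lock hood at 71 mm of its 76 mm travel or further, large wrench lying flat and still on the bench, its handle middle more than 130 mm from the spindle axis (all of step 3 and height (world z) of wrench_grip below 0.02 m and angle between wrench_grip's own z axis and vertical below 0.12 rad and horizontal distance between wrench_grip and spindle above 0.13 m and velocity of joint lock below 0.01 m/s and linear speed of wrench below 0.02 m/s); the robot touches nothing.
It fails at once if the fingers turned the hex (contact force between the fingers and spindle above 3 N).
It fails at once if the lock was slid over the hex before the pointer was on the mark (value of joint lock above 0.045 m and not (horizontal distance between pointer and mark below 0.004 m)).
It fails at once if the wrench was dropped from above the bench (contact force between the fingers and wrench below 0.3 N and height (world z) of wrench_grip above 0.035 m and horizontal distance between wrench_grip and spindle above 0.13 m).
It fails at once if a bystander was pushed more than 25 mm (distance of any of small_wrench, tip_box, bottle, dish, tin, beaker, gel_box from where it was at the start of the episode above 0.025 m).
It also fails if it takes over 72 s, if anything falls off the work surface, if the arm or the gripper's body presses on something with over 40 N, if the wrist force passes 120 N, or if a joint passes its speed limit or range.

## Working session

There is one attempt and no reset: what is moved stays moved. The work goes in short steps, Python scripts to look and compute and a tool call to move; the robot and the scene stay as the last step left them, time stands still between calls to the robot, and variables do not carry over. Pictures are saved under pics/ and viewed, at most 10 in all, crops included, and the job is handed in when it is done.

Besides the shell and the picture viewer there is one more tool, called as name(argument=value, ...) on one line, values as JSON. step_arm: Moves the arm, as the interface text tells. Its arguments: {"type":"object","properties":{"plan":{"type":"array","items":{"type":"number"}},"hand":{"type":"number"},"newtons":{"type":"number"}},"required":["plan"]}

```bash
mkdir -p pics
cat > h.py <<'E'
import numpy as np, cv2
from scipy.spatial.transform import Rotation as R
from workcell import sensors, viewer, env
def att(p):
    a=np.array(p["attitude"],float)
    if a.shape==(3,3): return a
    return R.from_euler('xyz',a,degrees=True).as_matrix()
def ray(p,px):
    K=np.array([[p["fx"],0,p["cx"]],[0,p["fy"],p["cy"]],[0,0,1]],float)
    d=np.array([(px[0]-p["cx"])/p["fx"],(px[1]-p["cy"])/p["fy"]]);u=d.copy()
    for _ in range(30): u=d/(1+p["k1"]*(u@u))
    return att(p)@np.array([u[0],u[1],1.])
def at_z(p,px,z):
    d=ray(p,px);o=np.array(p["position"],float);return o+d*(z-o[2])/d[2]
def proj(p,X):
    c=att(p).T@(np.array(X,float)-np.array(p["position"],float));u=c[:2]/c[2];u=u*(1+p["k1"]*(u@u))
    return np.array([p["fx"]*u[0]+p["cx"],p["fy"]*u[1]+p["cy"]])
def save(p,n): cv2.imwrite("pics/"+n+".png",cv2.cvtColor(p["img"],cv2.COLOR_RGB2BGR))
E
python3 - <<'E'
from h import *
Z=dict(block=0,spindle=36,pointer=41,mark=40,wrench_grip=13,lock_tab=98.5,small_wrench=0,wrench=0)
ims=[]
for c in ["scene","top"]:
    p=viewer.grab_frame(c);save(p,c+"0");ims.append(p["img"])
    print(c,p["position"],p["attitude"],p["fx"],p["k1"])
    for n in Z:
        for d in viewer.pinpoint(n,p)[:4]: print(n,round(d["score"],2),np.round(d["location"]),at_z(p,d["location"],Z[n]).round(1)[:2])
print(sensors.state())
E
```

```text
scene [ 1210.34449327 -1073.14291827  1040.88569718] [-126.82315211    0.41074633   33.3165058 ] 539.9368094957896 -0.04373407526318195
block 0.8 [348. 249.] [564.3  79.3]
spindle 0.66 [349. 241.] [568.9  74.3]
pointer 0.42 [355. 240.] [583.1  84.1]
pointer 0.2 [308. 226.] [423.6  64.5]
mark 0.76 [355. 231.] [562.6 124. ]
mark 0.55 [370. 226.] [588.7 173. ]
wrench_grip 0.97 [231. 278.] [ 356.5 -231.6]
wrench_grip 0.96 [354. 214.] [493.  238.1]
wrench_grip 0.63 [332. 181.] [315.5 380.8]
lock_tab 0.69 [369. 229.] [627.8  85.2]
small_wrench 0.63 [278. 320.] [ 562.7 -282.7]
wrench 0.73 [376. 216.] [551.2 285.2]
wrench 0.61 [340. 179.] [324.8 426.1]
wrench 0.59 [244. 259.] [ 323.3 -133.4]
top [ 298.06060859   -9.47123737 1290.01461695] [-169.50544416   -0.64640646  -88.6822349 ] 440.29008368815033 -0.014042136791555885
block 0.65 [293. 220.] [571.   78.7]
block 0.5 [297. 210.] [603.6  66.6]
spindle 0.52 [293. 220.] [564.6  74.2]
pointer 0.61 [296. 211.] [591.4  67. ]
mark 0.76 [284. 216.] [575.9 100.2]
mark 0.52 [225. 221.] [556.1 271.8]
wrench_grip 0.96 [394. 302.] [ 337.1 -222.4]
wrench
[... 218 characters left out ...]
4. 304.] [ 330.  -136.9]
{'time_s': 0.9, 'qpos': array([-7.76362259e+01,  1.83117809e+01,  8.96385254e+01,  6.43403223e-04,
        7.20422691e+01, -1.14554155e+00]), 'qvel': array([-0.04468548, -0.01119435,  0.02382406, -0.0076877 ,  0.0526507 ,
       -0.04236777]), 'effort': array([-1.03252190e-03, -4.12345755e+01, -2.32231343e+01,  7.25259888e-02,
        3.75727646e-02,  7.32050580e-06]), 'ee_pos': array([ 134.33588394, -559.11711149,  227.98034327]), 'ee_rot': array([ 1.79992565e+02, -4.63530609e-04,  1.35091173e+01]), 'force': array([-0.22690287,  1.13486091, -0.745955  ]), 'torque': array([0.01321696, 0.01879454, 0.03834757]), 'gripper_force': 0.0, 'gripper_width': 91.37317258424434}
```

View pictures.

View pics/scene0.png

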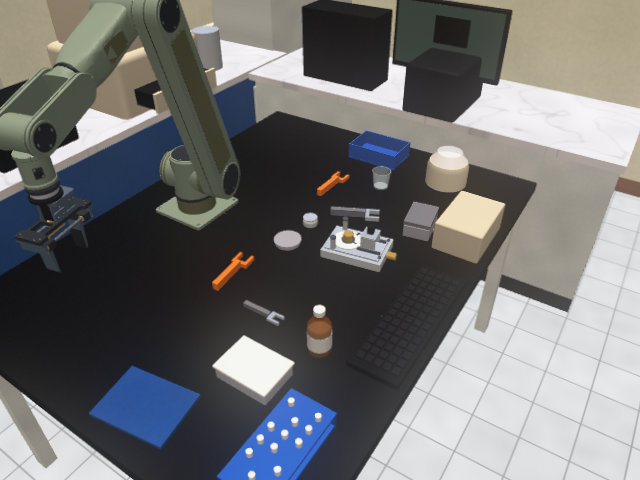

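View pics/top0.png

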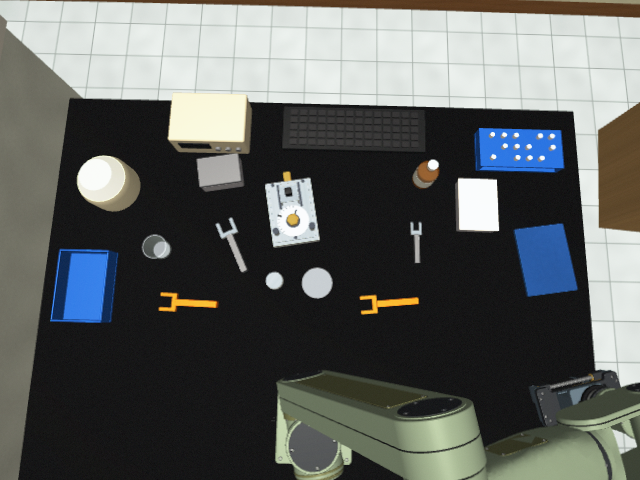

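Wrench candidates: grey large at top (232,245)/scene (354,213), orange look-alikes at top (390,302) and (190,302), and the small grey one at top (417,240). I choose the grey large one. Next, one close crop to check it.

Run:
```python
from h import *
a=cv2.imread("pics/top0.png")[160:290,205:335];b=cv2.imread("pics/scene0.png")[195:275,315:405]
a=cv2.resize(a,(400,400),interpolation=cv2.INTER_CUBIC);b=cv2.resize(b,(400,355),interpolation=cv2.INTER_CUBIC)
b=cv2.copyMakeBorder(b,0,45,0,0,cv2.BORDER_CONSTANT)
cv2.imwrite("pics/crop0.png",np.hstack([a,b]))
p=viewer.grab_frame("top");s=viewer.grab_frame("scene")
for n,px in dict(tail=(243,271),neck=(231,236),jaw=(226,226)).items(): print(n,at_z(p,px,20).round())
for n,px in dict(mid=(354,213),jaw=(374,214),tail=(331,210)).items(): print(n,at_z(s,px,20).round())
```

```text
tail [414. 215.  20.]
neck [516. 256.  20.]
jaw [545. 272.  20.]
mid [494. 235.  20.]
jaw [553. 266.  20.]
tail [420. 209.  20.]
```

View pics/crop0.png

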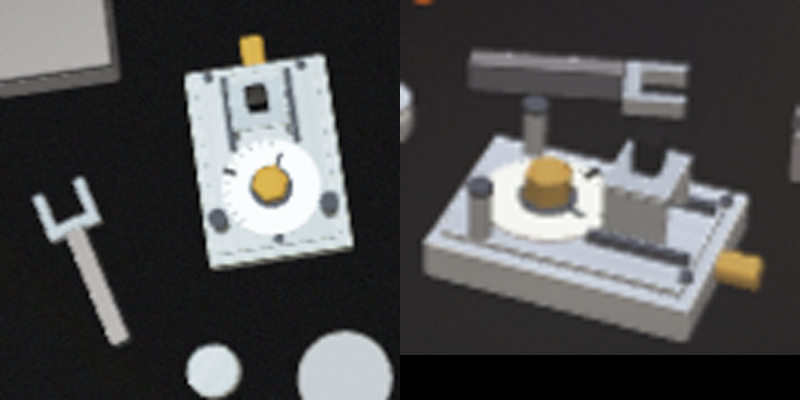

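The crop shows the large grey wrench upright, with handle (95,290) and jaws (70,210) in the left half. It also shows the pointer at about (278,158), the wide mark at (228,172), and the parked hood. Next I move over the area for a wrist view.

step_arm(plan=[2.46,-3.05,-0.5,0,0,0,2.46,-3.05,-0.5,0,0,0,2.46,-3.05,-0.5,0,0,0,2.46,-3.05,-0.5,0,0,0,2.46,-3.05,-0.5,0,0,0])

```text
time_s: 1.42
ee_pos: [218.6, -380.4, 253.1]
ee_rot: [180.0, -0.0, 13.5]
force: [0.6, 0.4, 0.1]
gripper_width: 91.0
gripper_force: 0.0
```

step_arm(plan=[2.46,-3.05,-0.5,0,0,0,2.46,-3.05,-0.5,0,0,0,2.46,-3.05,-0.5,0,0,0,2.46,-3.05,-0.5,0,0,0,2.46,-3.05,-0.5,0,0,0])

```text
time_s: 1.83
ee_pos: [302.5, -203.3, 278.5]
ee_rot: [180.0, -0.0, 13.5]
force: [1.4, 0.4, 0.2]
gripper_width: 91.2
gripper_force: 0.0
```

step_arm(plan=[2.46,-3.05,-0.5,0,0,0,2.46,-3.05,-0.5,0,0,0,2.46,-3.05,-0.5,0,0,0,2.46,-3.05,-0.5,0,0,0,2.46,-3.05,-0.5,0,0,0])

```text
time_s: 2.25
ee_pos: [386.5, -26.1, 303.5]
ee_rot: [180.0, -0.1, 13.5]
force: [0.3, 0.1, -0.1]
gripper_width: 91.0
gripper_force: 0.0
```

step_arm(plan=[2.46,-3.05,-0.5,0,0,0,2.46,-3.05,-0.5,0,0,0,2.46,-3.05,-0.5,0,0,0,2.46,-3.05,-0.5,0,0,0,2.46,-3.05,-0.5,0,0,0])

```text
time_s: 2.67
ee_pos: [470.5, 151.1, 328.3]
ee_rot: [180.0, -0.0, 13.6]
force: [0.4, -0.8, 0.4]
gripper_width: 91.3
gripper_force: 0.0
```

step_arm(plan=[0,0,0,0,0,0,0,0,0,0,0,0])

```text
time_s: 2.83
ee_pos: [470.6, 150.4, 327.5]
ee_rot: [180.0, 0.1, 13.7]
force: [-1.2, -0.3, 0.4]
gripper_width: 91.1
gripper_force: 0.0
```

```bash
cat >> h.py <<'E'
Z=dict(block=0,spindle=36,pointer=41,mark=40,wrench_grip=13,lock_tab=98.5,wrench=0)
def look(name,cam="wrist",names=Z,save_it=True,zs={}):
    p=viewer.grab_frame(cam)
    if save_it: save(p,name)
    for n in names:
        for d in viewer.pinpoint(n,p)[:3]: print(n,round(d["score"],2),np.round(d["location"],1),at_z(p,d["location"],zs.get(n,Z[n])).round(1)[:2])
    return p
E
python3 - <<'E'
from h import *
s=sensors.state();print(s["ee_pos"],s["ee_rot"],s["qpos"].round(1))
p=look("w1");print(p["position"],p["attitude"])
E
```

```text
[470.57599419 150.43563491 327.46938531] [1.79979474e+02 5.16332129e-02 1.36978396e+01] [16.4  8.1 89.  -0.  82.9 92.7]
block 0.59 [414.3 122.1] [601.2  57.9]
block 0.39 [258.5 185.4] [469.4 244. ]
spindle 0.94 [400.1 148. ] [562.2  74. ]
spindle 0.33 [249.9 122.7] [547.3 263.3]
pointer 0.57 [416.1 123.3] [594.7  64.4]
mark 0.87 [381.7 133.2] [573.6 102. ]
wrench_grip 0.89 [258.6 182. ] [475.6 242.6]
wrench_grip 0.84 [162.5 270.8] [318.7 352.3]
lock_tab 0.55 [420.4  77.6] [631.   86.3]
wrench 0.56 [248.5 125. ] [545.1 272.5]
[533.70414811 164.11624841 484.48362132] [ 1.66535567e+02 -3.67801777e-02 -7.63029786e+01]
```

View pics/w1.png

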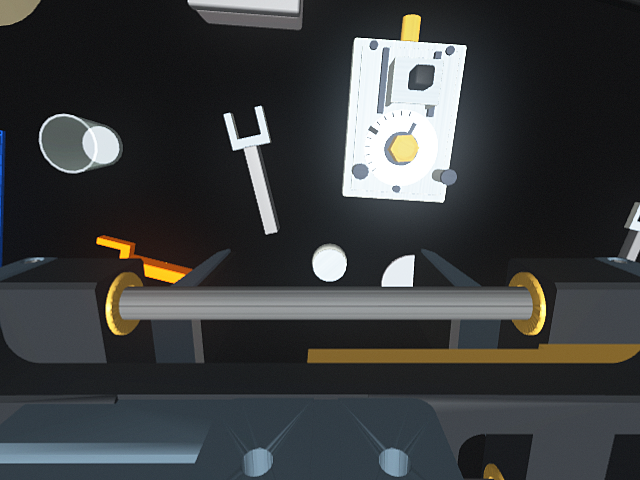

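The wrist view shows the grey wrench (handle 258,185; jaws 248,125), hex (403,149), mark (374,128), pointer (413,127) and stubs (361,171) and (448,177). I go closer to the wrench.

step_arm(plan=[-0.53,-1.67,2.94,0,0,0,-0.53,-1.67,2.94,0,0,0,-0.53,-1.67,2.94,0,0,0,-0.53,-1.67,2.94,0,0,0,-0.53,-1.67,2.94,0,0,0])

```text
time_s: 3.65
ee_pos: [424.5, 224.0, 180.0]
ee_rot: [-180.0, -0.1, 13.4]
force: [0.9, 0.9, 0.2]
gripper_width: 91.3
gripper_force: 0.0
```

step_arm(plan=[0,0,0,0,0,-0.083,0,0,0,0,0,-0.083,0,0,0,0,0,0,0,0,0,0,0,0])

```text
time_s: 3.98
ee_pos: [425.1, 223.7, 181.2]
ee_rot: [180.0, -0.0, 22.9]
force: [0.7, -0.0, 0.7]
gripper_width: 91.4
gripper_force: 0.0
```

Run:
```python
from h import *
p1=cv2.imread("pics/w1.png")
s=sensors.state();print(s["ee_pos"],s["ee_rot"])
p=look("w2",names=["wrench_grip","wrench","spindle","mark","pointer","lock_tab"])
```

```text
[425.11429496 223.70333851 181.15262035] [ 1.79994760e+02 -3.04919127e-02  2.28703977e+01]
wrench_grip 0.89 [324.3 170.5] [470.5 242.1]
wrench 0.69 [ 89.9 232.4] [322.2 434.8]
wrench 0.32 [325.4 170.4] [470.4 240.9]
spindle 0.61 [548.3 151.8] [559.8  73.1]
mark 0.64 [525.2 120.7] [572.9 106. ]
pointer 0.55 [582.5 114.5] [594.9  65.9]
```

View pics/w2.png

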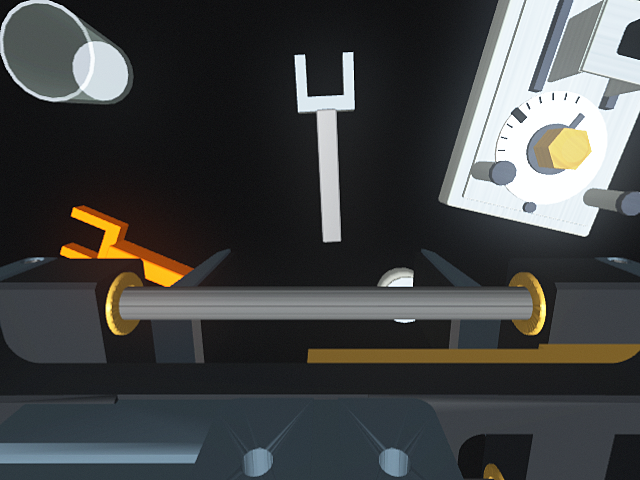

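Run:
```python
from h import *
p=viewer.grab_frame("wrist")
P=dict(neck=(327,110,26),tail=(332,242,26),tipL=(299,55,14),tipR=(349,53,14),back=(331,97,14),headback=(326,111,14),c1=(441,202,36),c2=(588,236,36),stubL=(504,172,78),stubR=(629,203,78),hexc=(569,149,65),mark=(519,116,40),ptr=(582,116,41),screwC=(529,207,38))
for n,(u,v,z) in P.items(): print(n,at_z(p,(u,v),z).round(1))
```

```text
neck [518.7 260.2  26. ]
tail [413.4 210.3  26. ]
tipL [551.7 300.2  14. ]
tipR [569.8 261.4  14. ]
back [531.3 261.7  14. ]
headback [518.9 261.2  14. ]
c1 [486.4 137.6  36. ]
c2 [510.6   1.9  36. ]
stubL [524.2 120.2  78. ]
stubR [540.9  21.7  78. ]
hexc [560.8  76.7  65. ]
mark [574.3 112.9  40. ]
ptr [594.   66.1  41. ]
screwC [512.5  65.4  38. ]
```

step_arm(plan=[0.78,0.09,2.6,0,0,0,0.78,0.09,2.6,0,0,0,0.78,0.09,2.6,0,0,0,0.78,0.09,2.6,0,0,0,0.78,0.09,2.6,0,0,-0.044], hand=6)

```text
time_s: 4.8
ee_pos: [463.1, 235.2, 49.9]
ee_rot: [180.0, -0.0, 25.6]
force: [-0.1, -0.1, 0.0]
gripper_width: 61.5
gripper_force: 0.0
```

step_arm(plan=[0,0,1.5,0,0,0,0,0,1.6,0,0,0,0,0,0,0,0,0])

```text
time_s: 5.05
ee_pos: [460.7, 234.1, 17.1]
ee_rot: [180.0, 0.4, 25.5]
force: [-0.9, -1.0, -0.1]
gripper_width: 60.2
gripper_force: 0.0
```

step_arm(plan=[0,0,0,0,0,0,0,0,0,0,0,0,0,0,0,0,0,0,0,0,0,0,0,0,0,0,0,0,0,0], hand=0, newtons=50)

```text
time_s: 5.47
ee_pos: [463.1, 235.3, 20.8]
ee_rot: [180.0, -0.1, 25.5]
force: [0.3, 0.3, 0.2]
gripper_width: 29.7
gripper_force: 0.0
```

Run:
```python
from h import *
s=sensors.state();print(s["ee_pos"],s["ee_rot"],s["force"],s["gripper_width"],s["gripper_force"])
p=look("w3",names=["wrench_grip","spindle","mark","pointer"])
```

```text
[463.06728126 235.29676775  20.831033  ] [ 1.79994826e+02 -1.04479115e-01  2.55440831e+01] [0.27399729 0.33095832 0.22284646] 29.674592136278783 0.0
wrench_grip 0.65 [320.5 264.6] [471.7 240.4]
```

View pics/w3.png

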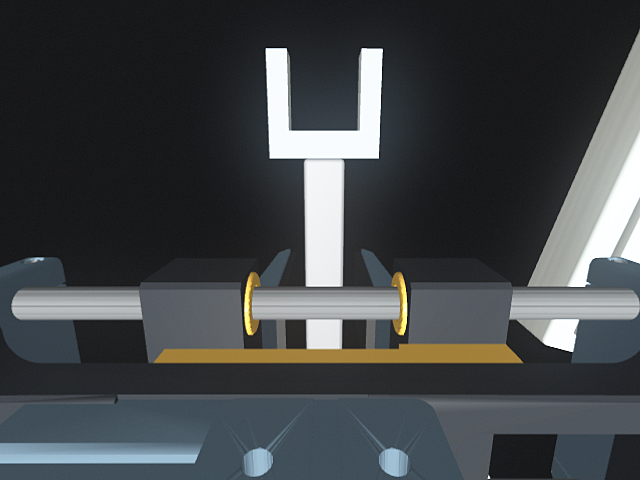

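The handle sits between the fingers at (323,260) and the jaws are symmetric at (324,100). Finish closing and lift.

step_arm(plan=[0,0,0,0,0,0,0,0,0,0,0,0,0,0,0,0,0,0,0,0,0,0,0,0,0,0,0,0,0,0])

```text
time_s: 6.13
ee_pos: [462.7, 235.2, 20.4]
ee_rot: [-180.0, -0.0, 25.5]
force: [-1.6, 0.5, 5.2]
gripper_width: 17.4
gripper_force: 50.0
```

step_arm(plan=[0,0,-1,0,0,0,0,0,-2,0,0,0,0,0,-3,0,0,0,0,0,-2.5,0,0,0,0,0,-1.5,0,0,0])

```text
time_s: 6.55
ee_pos: [463.3, 235.3, 122.5]
ee_rot: [180.0, -0.2, 25.5]
force: [-0.1, 0.3, -2.0]
gripper_width: 17.8
gripper_force: 50.0
```

step_arm(plan=[0,0,0,0,0,0,0,0,0,0,0,0])

```text
time_s: 6.72
ee_pos: [462.5, 234.9, 120.2]
ee_rot: [180.0, -0.0, 25.5]
force: [-0.1, 0.6, -2.8]
gripper_width: 17.7
gripper_force: 50.0
```

```bash
cat >> h.py <<'E'
def jaw(p,ztop):
    # head silhouette: bright low-saturation blob ahead; returns inner-edge columns etc.
    g=p["img"].astype(int); return g
E
python3 - <<'E'
from h import *
s=sensors.state();print(s["ee_pos"],s["ee_rot"],s["force"],s["gripper_width"],s["gripper_force"])
p=look("w4",names=["wrench_grip","wrench","spindle","mark","pointer"])
g=cv2.cvtColor(p["img"],cv2.COLOR_RGB2GRAY)
for r in (55,70,90,110,125,140,150,200):
    e=np.where(np.abs(np.diff((g[r,240:410]>128).astype(int))))[0]+240;print(r,e,g[r,250:400:10])
E
```

```text
[462.49812079 234.93398222 120.16012862] [ 1.79987872e+02 -3.55699128e-02  2.55406585e+01] [-0.09379686  0.63831291 -2.82362002] 17.677292650587788 49.99543011188507
wrench_grip 0.9 [323.9 265.3] [441.9 224.5]
wrench_grip 0.78 [128.6 330.4] [319.4 347.9]
spindle 0.78 [590.3 219.7] [560.9  71.8]
mark 0.71 [554.6 209.7] [555.4 101.4]
mark 0.62 [565.3 185.2] [572.6 104.4]
pointer 0.84 [628.7 180.2] [593.6  68.4]
pointer 0.27 [565.9 184.8] [572.8 104.9]
55 [266 287 362 383] [ 24  24 228 229  85  26  26  27  26  29  28  80 228 227  26]
70 [267 288 362 382] [ 24  25 230 228  98  31  30  30  29  29  30 116 229 229  28]
90 [268 288 361 382] [ 28  26 234 230  96  33  35  31  34  34  32 112 228 230  30]
110 [268 289 361 381] [ 28  31 247 229  89  39  37  38  38  39  37 109 228 235  33]
125 [269 289 360 381] [ 30  34 252 229  80  36  40  40  40  39  38 106 229 241  33]
140 [269 380] [ 30  30 148 230 230 229 229 230 229 230 228 229 229 250  34]
150 [270 380] [ 28  32  86 228 229 229 230 230 229 230 229 229 229 187  33]
200 [305 344] [ 22  25  29  32  34  35 211 210 206 207  35  34  31  29  26]
```

View pics/w4.png

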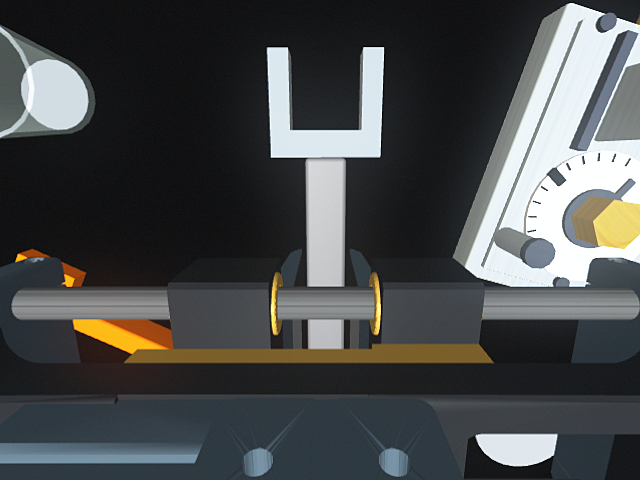

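Run:
```python
from h import *
p=viewer.grab_frame("wrist");s=sensors.state();T=s["ee_pos"];M=R.from_euler('xyz',s["ee_rot"],degrees=True).as_matrix()
z=T[2]-6.5
for n,px in dict(tipL=(277,47),tipR=(373,47),L=(288,90),Rr=(361.5,90),back=(325,130),hb=(325,158)).items():
    X=at_z(p,px,z);print(n,(M.T@(X-T)).round(1),X.round(1))
for n,(u,v,z) in dict(c1=(453,260,36),stubL=(538,252,78),mark=(557.5,177,40),ptr=(632,181,41),hexc=(625,226,62)).items(): print(n,at_z(p,(u,v),z).round(1))
```

```text
tipL [108.3 -19.1   6.3] [551.6 298.8 112.4]
tipR [108.3  22.    6.3] [569.3 261.6 112.4]
L [ 91.1 -14.9   6.3] [537.9 287.5 112.4]
Rr [91.1 17.5  6.3] [551.8 258.3 112.4]
back [74.2  1.4  6.3] [529.7 265.5 112.4]
hb [61.9  1.4  6.4] [518.5 260.2 112.4]
c1 [492.4 144.8  36. ]
stubL [523.4 122.2  78. ]
mark [573.7 113.1  40. ]
ptr [592.8  67.1  41. ]
hexc [561.6  71.   62. ]
```

step_arm(plan=[-0.94,2.44,0,0,0,0,-0.94,2.44,0,0,0,0,-0.94,2.44,0,0,0,0,-0.94,2.44,0,0,0,0,-0.94,2.44,0,0,0,0])

```text
time_s: 7.48
ee_pos: [472.6, 103.6, 119.5]
ee_rot: [-180.0, 0.0, 25.6]
force: [-0.4, -1.1, -2.0]
gripper_width: 18.1
gripper_force: 50.0
```

step_arm(plan=[0,0,0,0,0,0.107,0,0,0,0,0,0.107,0,0,0,0,0,0.107,0,0,0,0,0,0.107,0,0,0,0,0,0.107])

```text
time_s: 7.9
ee_pos: [472.6, 104.5, 119.5]
ee_rot: [180.0, 0.0, -5.4]
force: [0.4, -0.9, -2.6]
gripper_width: 17.6
gripper_force: 50.0
```

step_arm(plan=[0,0,0,0,0,0.107,0,0,0,0,0,0.107,0,0,1,0,0,0,0,0,0.7,0,0,0,0,0,0,0,0,0])

```text
time_s: 8.32
ee_pos: [471.4, 104.5, 101.2]
ee_rot: [179.9, 0.2, -17.4]
force: [0.1, 0.4, -2.6]
gripper_width: 17.8
gripper_force: 50.0
```

Run:
```python
from h import *
s=sensors.state();print(s["ee_pos"],s["ee_rot"],s["force"],s["gripper_width"])
p=look("w5",names=["spindle","mark","pointer"])
i=p["img"][20:220,210:450]
cv2.imwrite("pics/w5c.png",cv2.cvtColor(cv2.resize(i,(720,600),interpolation=cv2.INTER_CUBIC),cv2.COLOR_RGB2BGR))
```

```text
[471.43172001 104.45562575 101.24366268] [179.88733818   0.20249474 -17.35480565] [ 0.09028911  0.44027786 -2.6013954 ] 17.81682213911841
spindle 0.64 [323.8 104.2] [561.1  75.5]
mark 0.84 [269.2 102.7] [571.  106.3]
pointer 0.96 [322.2  40.3] [593.4  66.3]
```

View pics/w5c.png

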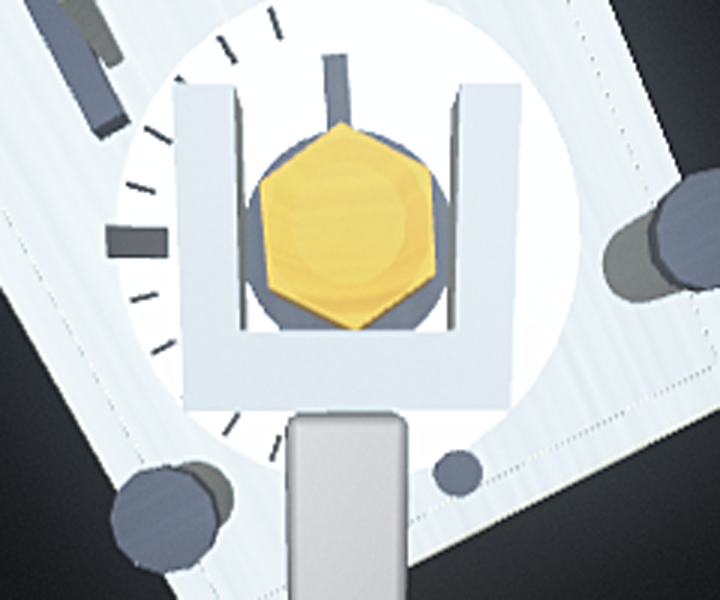

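The crop shows the hex centred between the jaws (hex centre 350,226; jaw centre column 348), the mark at (137,242) and the pointer at (335,60). Now I compute the exact offset.

Run:
```python
from h import *
p=viewer.grab_frame("wrist");s=sensors.state();T=s["ee_pos"];M=R.from_euler('xyz',s["ee_rot"],degrees=True).as_matrix()
f=lambda u,v,z:(M.T@(at_z(p,(u/3+210,v/3+20),z)-T)).round(1)
H=[f(*c,62) for c in [(343,122),(431,176),(436,273),(355,329),(267,290),(261,183)]]
c=np.mean(H,0);print("hex c tool",c,[round(np.degrees(np.arctan2(h[1]-c[1],h[0]-c[0])),1) for h in H],[round(np.hypot(*(h-c)[:2]),1) for h in H])
zt=T[2]-6.5
for n,q in dict(L=(239,200),R=(457,200),bk=(349,330),tip=(348,85)).items(): print(n,f(*q,zt))
print("world hex",(M@c+T).round(1)); 
for n,q in dict(mk=(137,242,40),mkin=(167,243,40),ptr=(334,54,41)).items():
    X=M@f(*q)+T; print(n,X.round(1), np.degrees(np.arctan2(*( (X-(M@c+T))[1::-1]))).round(1))
print(T,s["ee_rot"])
```

```text
hex c tool [95.06666667  2.28333333 41.3       ] [np.float64(-3.2), np.float64(58.4), np.float64(114.7), np.float64(176.2), np.float64(-124.6), np.float64(-63.3)] [np.float64(17.8), np.float64(17.0), np.float64(17.4), np.float64(17.0), np.float64(18.1), np.float64(17.4)]
L [ 94.  -13.9   6.6]
R [94.  18.1  6.6]
bk [75.7  2.2  6.5]
tip [109.4   2.1   6.6]
world hex [563.2  74.2  62. ]
mk [576.8 114.2  40. ] 71.2
mkin [574.8 108.6  40. ] 71.3
ptr [597.1  66.5  41. ] -12.8
[473.090895   104.7743405  103.20921027] [-1.79988084e+02 -3.56081242e-02 -1.73637435e+01]
```

step_arm(plan=[0,0.55,0,0,0,-0.058,0,0,0.8,0,0,0,0,0,0.8,0,0,0,0,0,0.5,0,0,0,0,0,0,0,0,0])

```text
time_s: 8.98
ee_pos: [470.1, 99.4, 80.4]
ee_rot: [179.9, 0.2, -14.1]
force: [0.8, -0.0, -2.4]
gripper_width: 17.7
gripper_force: 50.0
```

step_arm(plan=[0,0,0.5,0,0,0,0,0,0.4,0,0,0,0,0,0.4,0,0,0,0,0,0.4,0,0,0,0,0,0,0,0,0])

```text
time_s: 9.4
ee_pos: [470.6, 99.4, 64.1]
ee_rot: [180.0, 0.1, -14.1]
force: [-1.5, 0.0, -2.6]
gripper_width: 17.3
gripper_force: 50.0
```

step_arm(plan=[0.03,0.95,0,0,0,-0.1,0.03,0.95,0,0,0,-0.1,0.03,0.95,0,0,0,-0.1])

```text
time_s: 9.65
ee_pos: [466.6, 70.5, 64.6]
ee_rot: [180.0, 0.2, 3.4]
force: [-0.5, -1.3, -4.5]
gripper_width: 17.9
gripper_force: 50.0
```

step_arm(plan=[0.03,0.95,0,0,0,-0.1,0.03,0.95,0,0,0,-0.1,0.03,0.95,0,0,0,-0.1])

```text
time_s: 9.9
ee_pos: [472.4, 42.6, 64.6]
ee_rot: [-180.0, 0.1, 20.6]
force: [0.5, -0.2, -4.9]
gripper_width: 17.5
gripper_force: 50.0
```

Run:
```python
from h import *
s=sensors.state();print(s["ee_pos"],s["ee_rot"],s["force"],s["gripper_width"],s["qpos"].round(0))
p=look("w6",names=["spindle","mark","pointer"])
i=p["img"][20:220,210:450]
cv2.imwrite("pics/w6c.png",cv2.cvtColor(cv2.resize(i,(600,500),interpolation=cv2.INTER_CUBIC),cv2.COLOR_RGB2BGR))
M=R.from_euler('xyz',s["ee_rot"],degrees=True).as_matrix()
print(M@[95.5,2.1,0]+s["ee_pos"])
```

```text
[472.42681486  42.60487104  64.60217427] [-1.79986995e+02  9.37959198e-02  2.05652561e+01] [ 0.48660921 -0.17455896 -4.9407433 ] 17.486880606777675 [  4.  19. 115.  -0.  45.  73.]
spindle 0.72 [326.7  91.3] [561.7  73.6]
spindle 0.64 [325.   98.9] [558.1  73.2]
mark 0.88 [271.1  43.3] [571.8 105.7]
pointer 0.56 [340.8  12.5] [595.3  79.3]
[562.57841428  74.18531642  64.44535964]
```

View pics/w6c.png

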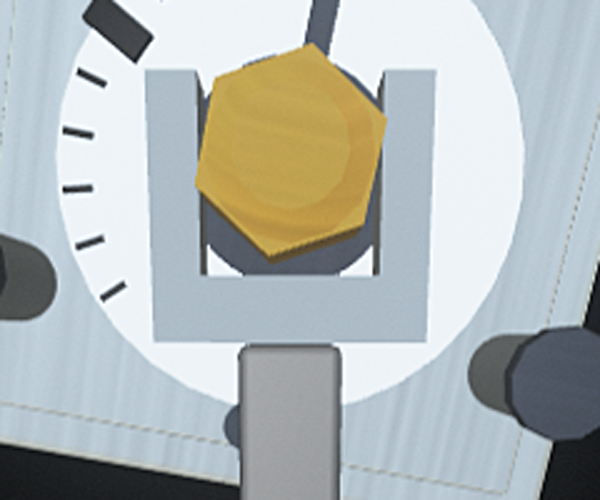

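step_arm(plan=[0.03,0.95,0,0,0,-0.1,0.03,0.95,0,0,0,-0.1,0.03,0.95,0,0,0,-0.1,0.03,0.95,0,0,0,-0.1,0,0,0,0,0,0])

```text
time_s: 10.52
ee_pos: [492.3, 10.5, 64.5]
ee_rot: [-180.0, 0.1, 43.2]
force: [-2.7, 0.1, -4.1]
gripper_width: 18.0
gripper_force: 50.0
```

step_arm(plan=[0.06,-0.86,0,0,0,0.09,0.06,-0.86,0,0,0,0.09,0,0,0,0,0,0])

```text
time_s: 10.77
ee_pos: [481.6, 25.9, 65.1]
ee_rot: [-180.0, -0.0, 32.7]
force: [-0.1, -1.4, -2.5]
gripper_width: 17.7
gripper_force: 50.0
```

```bash
cat > hexv.py <<'E'
from h import *
def hexv():
    p=viewer.grab_frame("wrist");s=sensors.state();T=s["ee_pos"];M=R.from_euler('xyz',s["ee_rot"],degrees=True).as_matrix()
    h=cv2.cvtColor(p["img"],cv2.COLOR_RGB2HSV);m=cv2.inRange(h,(15,100,60),(35,255,255));m[240:]=0
    c=max(cv2.findContours(m,0,2)[0],key=cv2.contourArea)
    w=np.array([at_z(p,q,62)[:2] for q in cv2.convexHull(c)[:,0].astype(float)],np.float32)
    def cost(v):
        d=w-v[:2];a=np.arctan2(d[:,1],d[:,0])-v[2];a=(a+np.pi/6)%(np.pi/3)-np.pi/6
        return np.hypot(*d.T)-15/np.cos(((a+np.pi/6)%(np.pi/3))-np.pi/6)
    from scipy.optimize import least_squares
    best=min((least_squares(cost,[*w.mean(0),t]) for t in np.radians([0,15,30,45])),key=lambda r:r.cost)
    ang=np.degrees(best.x[2])%60
    print("hex world",best.x[:2].round(1),"angle mod60",ang.round(1),"rms",np.sqrt(2*best.cost/len(w)).round(2),"npix",len(w))
    print("tool",T.round(1),s["ee_rot"].round(2),"F",s["force"].round(1),"hex in tool",(M.T@(np.r_[best.x[:2],62]-T)).round(1)[:2])
    for n in ["mark","pointer"]:
        for d in viewer.pinpoint(n,p)[:2]:
            X=at_z(p,d["location"],Z[n]);e=X[:2]-best.x[:2];print(n,round(d["score"],2),X.round(1)[:2],"ang",np.degrees(np.arctan2(e[1],e[0])).round(1),"r",np.hypot(*e).round(1))
    return p
E
python3 -c "from hexv import *;save(hexv(),'w7')"
```

```text
hex world [561.2  74. ] angle mod60 1.6 rms 0.41 npix 21
tool [482.3  25.5  65.3] [ 1.7995e+02 -6.0000e-02  3.2950e+01] F [-0.5 -0.5 -1.8] hex in tool [92.6  2.2]
mark 0.91 [572.5 106.7] ang 70.9 r 34.6
pointer 0.58 [591.2  92.2] ang 31.2 r 35.1
```

step_arm(plan=[0,0,-0.7,0,0,0,0,0,-1,0,0,0,0,0,-1.2,0,0,0,0,0,-0.8,0,0,0,0,0,0,0,0,0])

```text
time_s: 11.33
ee_pos: [483.9, 24.6, 104.0]
ee_rot: [179.9, -0.2, 32.9]
force: [0.8, 0.1, -1.4]
gripper_width: 17.6
gripper_force: 50.0
```

step_arm(plan=[0.07,-0.98,0,0,0,0.103,0.07,-0.98,0,0,0,0.103,0.07,-0.98,0,0,0,0.103,0.07,-0.98,0,0,0,0.103,0.07,-0.98,0,0,0,0.103])

```text
time_s: 11.75
ee_pos: [467.5, 71.4, 101.7]
ee_rot: [180.0, 0.0, 3.1]
force: [1.0, 0.1, -1.8]
gripper_width: 17.6
gripper_force: 50.0
```

step_arm(plan=[0.07,-0.98,0,0,0,0.103,0.07,-0.98,0,0,0,0.103,0.07,-0.98,0,0,0,0.103,0.07,-0.98,0,0,0,0.103,0.07,-0.98,0,0,0,0.103])

```text
time_s: 12.17
ee_pos: [478.2, 119.0, 101.6]
ee_rot: [180.0, 0.0, -26.4]
force: [1.0, -0.0, -2.8]
gripper_width: 17.7
gripper_force: 50.0
```

step_arm(plan=[0,0,0,0,0,0,0,0,0,0,0,0])

```text
time_s: 12.33
ee_pos: [478.3, 118.6, 101.6]
ee_rot: [180.0, 0.0, -25.9]
force: [0.1, -0.4, -2.3]
gripper_width: 17.9
gripper_force: 50.0
```

Run:
```python
from hexv import *
p=hexv();s=sensors.state();T=s["ee_pos"];M=R.from_euler('xyz',s["ee_rot"],degrees=True).as_matrix()
i=p["img"][20:220,210:450]
cv2.imwrite("pics/w8c.png",cv2.cvtColor(cv2.resize(i,(720,600),interpolation=cv2.INTER_CUBIC),cv2.COLOR_RGB2BGR))
print("jaw world nominal",(M@[95.5,2.1,0]+T).round(1))
```

```text
hex world [561.4  74.3] angle mod60 1.7 rms 0.22 npix 21
tool [478.1 118.3 101.6] [ 1.7995e+02  3.0000e-02 -2.5930e+01] F [-0.1  0.2 -2.8] hex in tool [94.2  3.1]
mark 0.66 [571.8 105.6] ang 71.7 r 33.0
jaw world nominal [563.   74.3 101.7]
```

View pics/w8c.png

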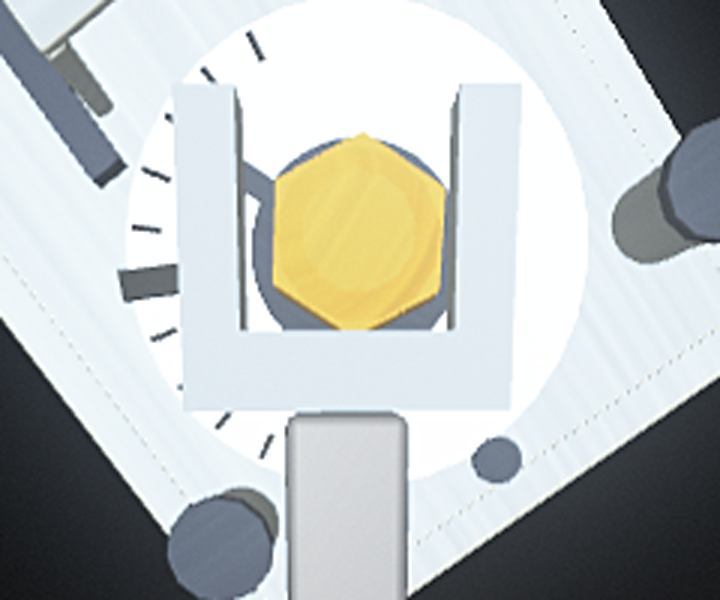

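The hex (359,233) sits 0.8–1 mm to tool +y of the jaw centre and about 2° off. The stub at (220,545) clears the handle. I correct this and descend.

step_arm(plan=[-0.03,-0.11,0,0,0,0.02,0,0,0.8,0,0,0,0,0,0.8,0,0,0,0,0,0.5,0,0,0,0,0,0,0,0,0])

```text
time_s: 12.9
ee_pos: [477.4, 119.3, 79.2]
ee_rot: [179.9, 0.2, -27.2]
force: [-0.8, -0.0, -1.9]
gripper_width: 17.7
gripper_force: 50.0
```

step_arm(plan=[0,0,0.4,0,0,0,0,0,0.4,0,0,0,0,0,0.4,0,0,0,0,0,0.4,0,0,0,0,0,0,0,0,0])

```text
time_s: 13.32
ee_pos: [478.1, 119.6, 64.1]
ee_rot: [179.9, 0.1, -27.2]
force: [-0.8, -0.0, -2.6]
gripper_width: 17.7
gripper_force: 50.0
```

```bash
python3 -c "from hexv import *;save(hexv(),'w9')"
```

```text
hex world [561.3  74.4] angle mod60 2.0 rms 0.38 npix 20
tool [478.4 119.6  64.5] [ 1.7996e+02  4.0000e-02 -2.7220e+01] F [ 0.8  0.2 -2.8] hex in tool [94.4  2.3]
mark 0.81 [572.6 105.3] ang 69.9 r 32.8
pointer 0.64 [590.1  92.3] ang 31.7 r 33.9
```

step_arm(plan=[0.03,0.95,0,0,0,-0.1,0.03,0.95,0,0,0,-0.1,0.03,0.95,0,0,0,-0.1,0.03,0.95,0,0,0,-0.1])

```text
time_s: 13.8
ee_pos: [466.6, 82.9, 64.8]
ee_rot: [180.0, 0.1, -4.1]
force: [0.7, -0.5, -3.7]
gripper_width: 17.8
gripper_force: 50.0
```

step_arm(plan=[0.03,0.95,0,0,0,-0.1,0.03,0.95,0,0,0,-0.1,0.03,0.95,0,0,0,-0.1,0.02,0.76,0,0,0,-0.08,0,0,0,0,0,0])

```text
time_s: 14.22
ee_pos: [470.8, 47.1, 64.8]
ee_rot: [-180.0, 0.1, 17.5]
force: [-1.1, 2.2, -4.0]
gripper_width: 17.4
gripper_force: 50.0
```

Run:
```python
from hexv import *
p=hexv()
i=p["img"][0:200,210:450]
cv2.imwrite("pics/w10c.png",cv2.cvtColor(cv2.resize(i,(720,600),interpolation=cv2.INTER_CUBIC),cv2.COLOR_RGB2BGR))
```

```text
hex world [561.  74.] angle mod60 35.3 rms 0.36 npix 23
tool [470.6  47.5  64.8] [-1.7998e+02  8.0000e-02  1.7320e+01] F [-0.9  0.6 -2.6] hex in tool [94.2  1.6]
mark 0.57 [572.3 105.4] ang 70.2 r 33.3
mark 0.47 [556.8  72.6] ang -161.7 r 4.4
pointer 0.75 [576.3 105.8] ang 64.3 r 35.2
```

View pics/w10c.png

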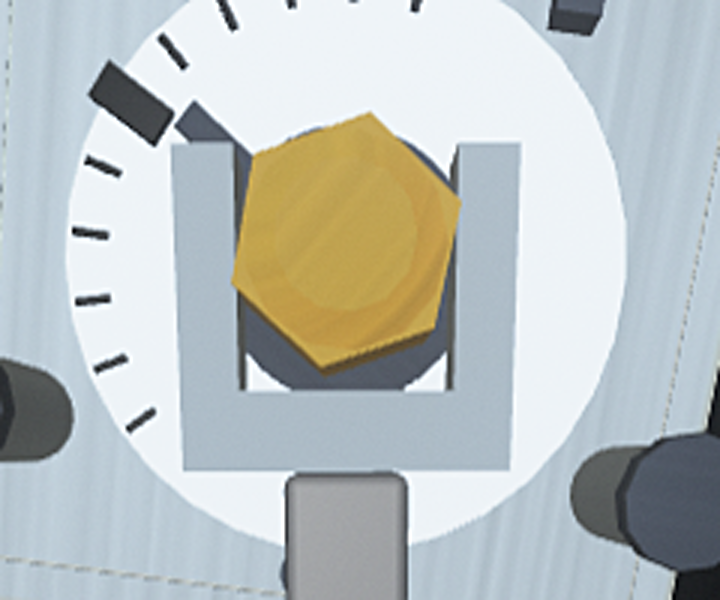

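The pointer tip (185,114) is about 6° short of the mark's inner end (165,131). One more small turn.

step_arm(plan=[0.02,0.48,0,0,0,-0.05,0.02,0.48,0,0,0,-0.05,0,0,0,0,0,0,0,0,0,0,0,0])

```text
time_s: 14.7
ee_pos: [474.2, 38.9, 64.8]
ee_rot: [180.0, 0.1, 23.1]
force: [-1.7, -2.9, -3.1]
gripper_width: 17.5
gripper_force: 50.0
```

Run:
```python
from hexv import *
p=hexv();h=sensors.state()
# mark inner end / pointer tip angles from dark pixels around hex centre
c=np.array([562.5,74.3]);g=cv2.cvtColor(p["img"],cv2.COLOR_RGB2GRAY)
for r in (30,32,36,38,40,42,44):
    a=np.radians(np.arange(40,110,.5));v=[]
    for t in a:
        q=proj(p,[c[0]+r*np.cos(t),c[1]+r*np.sin(t),40.5]).round().astype(int);v.append(int(g[q[1],q[0]]) if 0<=q[1]<480 and 0<=q[0]<640 else 255)
    v=np.array(v);k=np.degrees(a[v<120]);print(r,(k.min(),k.mean().round(1),k.max()) if len(k) else None)
```

```text
hex world [561.1  74. ] angle mod60 41.0 rms 0.36 npix 23
tool [474.2  38.8  64.9] [1.7999e+02 6.0000e-02 2.3100e+01] F [-1.8 -3.  -3. ] hex in tool [93.7  1.8]
mark 0.58 [572.9 106. ] ang 69.8 r 34.1
30 (np.float64(68.5), np.float64(71.5), np.float64(74.5))
32 (np.float64(68.0), np.float64(72.2), np.float64(76.5))
36 (np.float64(68.5), np.float64(73.0), np.float64(77.5))
38 (np.float64(44.0), np.float64(70.3), np.float64(77.5))
40 (np.float64(44.0), np.float64(73.9), np.float64(102.0))
42 (np.float64(58.5), np.float64(77.3), np.float64(102.0))
44 (np.float64(58.5), np.float64(77.7), np.float64(101.5))
```

step_arm(plan=[0,0,0,0,0,0,0,0,0,0,0,0,0.06,-0.9,0,0,0,0.095,0.06,-0.9,0,0,0,0.095,0,0,0,0,0,0])

```text
time_s: 15.27
ee_pos: [470.4, 57.4, 65.4]
ee_rot: [-180.0, -0.2, 12.3]
force: [0.0, -2.8, -2.3]
gripper_width: 17.9
gripper_force: 50.0
```

step_arm(plan=[0,0,-0.5,0,0,0,0,0,-0.8,0,0,0,0,0,-1,0,0,0,0,0,-1.2,0,0,0,0,0,-1.2,0,0,0])

```text
time_s: 15.68
ee_pos: [470.2, 56.0, 113.3]
ee_rot: [-180.0, -0.1, 12.4]
force: [-1.1, -1.4, -1.9]
gripper_width: 17.9
gripper_force: 50.0
```

```bash
python3 -c "from hexv import *;save(hexv(),'w11');print(sensors.state()['qpos'].round(0))"
```

```text
hex world [561.3  74.1] angle mod60 40.8 rms 0.21 npix 17
tool [471.9  56.2 115.5] [179.97  -0.38  12.38] F [0.8 0.2 0.2] hex in tool [90.9  1.6]
mark 0.62 [572.1 106.4] ang 71.6 r 34.0
mark 0.22 [558.   74.8] ang 169.0 r 3.4
[  5.  16. 112.   0.  52.  83.]
```

step_arm(plan=[0.61,-3.53,0,0,0,0,0.61,-3.53,0,0,0,0,0.61,-3.53,0,0,0,0,0.61,-3.53,0,0,0,0,0.61,-3.53,0,0,0,0])

```text
time_s: 16.25
ee_pos: [461.2, 236.4, 111.3]
ee_rot: [180.0, 0.0, 12.3]
force: [0.5, -0.8, -2.0]
gripper_width: 17.9
gripper_force: 50.0
```

step_arm(plan=[0,0,0,0,0,-0.114,0,0,0,0,0,-0.114,0,0,2,0,0,0,0,0,2,0,0,0,0,0,0,0,0,0])

```text
time_s: 16.67
ee_pos: [458.9, 233.8, 68.3]
ee_rot: [180.0, 0.5, 25.4]
force: [-0.6, 0.1, -3.1]
gripper_width: 17.7
gripper_force: 50.0
```

step_arm(plan=[0,0,2,0,0,0,0,0,1.5,0,0,0,0,0,0.7,0,0,0,0,0,0,0,0,0,0,0,0,0,0,0])

```text
time_s: 17.08
ee_pos: [462.0, 235.1, 30.3]
ee_rot: [180.0, -0.0, 25.4]
force: [-0.4, -0.3, -2.5]
gripper_width: 17.8
gripper_force: 50.0
```

step_arm(plan=[0,0,0.4,0,0,0,0,0,0.3,0,0,0,0,0,0.2,0,0,0,0,0,0,0,0,0,0,0,0,0,0,0])

```text
time_s: 17.5
ee_pos: [461.8, 235.0, 21.0]
ee_rot: [180.0, -0.0, 25.4]
force: [0.3, -0.0, -1.9]
gripper_width: 17.6
gripper_force: 50.0
```

step_arm(plan=[0,0,0.07,0,0,0,0,0,0,0,0,0])

```text
time_s: 17.67
ee_pos: [461.9, 235.2, 20.4]
ee_rot: [180.0, -0.0, 25.4]
force: [-0.5, 0.1, -2.1]
gripper_width: 17.9
gripper_force: 50.0
```

step_arm(plan=[0,0,0.06,0,0,0,0,0,0,0,0,0])

```text
time_s: 17.83
ee_pos: [462.0, 235.1, 20.4]
ee_rot: [180.0, -0.0, 25.4]
force: [-0.8, -1.2, 4.4]
gripper_width: 17.7
gripper_force: 50.0
```

step_arm(plan=[0,0,0,0,0,0,0,0,0,0,0,0,0,0,0,0,0,0,0,0,0,0,0,0,0,0,0,0,0,0], hand=5)

```text
time_s: 18.25
ee_pos: [461.8, 235.1, 19.5]
ee_rot: [180.0, 0.0, 25.4]
force: [-0.5, -0.1, 0.7]
gripper_width: 48.1
gripper_force: 0.0
```

step_arm(plan=[0,0,-1,0,0,0,0,0,-2.5,0,0,0,0,0,-4,0,0,0,0,0,-4,0,0,0,0,0,-4,0,0,0])

```text
time_s: 18.67
ee_pos: [461.3, 234.8, 176.9]
ee_rot: [180.0, 0.0, 25.4]
force: [0.5, 0.1, 0.6]
gripper_width: 50.2
gripper_force: 0.0
```

Run:
```python
from h import *
s=sensors.state();print(s["ee_pos"],s["ee_rot"],s["force"],s["gripper_width"])
look("w12",names=["wrench_grip","lock_tab","mark","pointer","spindle"])
```

```text
[461.30637913 234.82953737 176.92959278] [1.79993168e+02 7.84383179e-03 2.53712754e+01] [0.47276507 0.1025564  0.59531361] 50.19405117132974
wrench_grip 0.55 [323.7 208.6] [473.8 240.7]
mark 0.6 [521.3 175.6] [574.  104.4]
pointer 0.94 [519.4 176.6] [572.4 105.9]
spindle 0.78 [536.2 205.5] [558.6  76.6]
```

step_arm(plan=[0.42,3.74,-1.06,0,0,0,0.42,3.74,-1.06,0,0,0,0.42,3.74,-1.06,0,0,0,0.42,3.74,-1.06,0,0,0,0.42,3.74,-1.06,0,0,0])

```text
time_s: 19.38
ee_pos: [560.5, 73.5, 226.0]
ee_rot: [-179.9, 0.2, 25.4]
force: [0.9, 0.3, -0.3]
gripper_width: 50.2
gripper_force: 0.0
```

step_arm(plan=[0,0,0,0,0,0.09,0,0,0,0,0,0.09,0,0,0,0,0,0.09,0,0,0,0,0,0,0,0,0,0,0,0])

```text
time_s: 19.8
ee_pos: [560.1, 74.9, 225.9]
ee_rot: [-180.0, 0.2, 10.0]
force: [-0.3, -0.1, -0.3]
gripper_width: 49.8
gripper_force: 0.0
```

Run:
```python
from hexv import *
p=hexv()
for d in viewer.pinpoint("lock_tab",p)[:2]: print(d["score"],d["location"],at_z(p,d["location"],98.5))
save(p,"w13")
```

```text
hex world [562.1  74.2] angle mod60 39.0 rms 0.31 npix 15
tool [560.2  75.1 226.3] [-1.800e+02  1.600e-01  1.003e+01] F [0.3 0.1 0.3] hex in tool [2.2 1.2]
mark 0.94 [572.8 104.2] ang 70.4 r 31.8
pointer 0.83 [572.7 104.1] ang 70.6 r 31.7
0.8 [324.9, 142.3] [632.03030019  86.22941892  98.5       ]
```

View pics/w13.png

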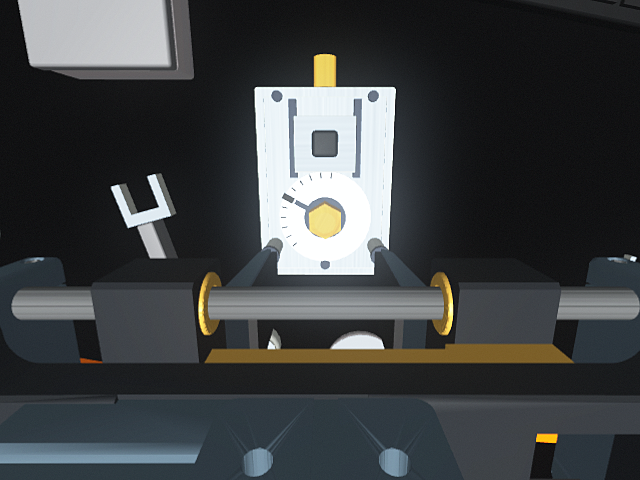

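step_arm(plan=[2.42,0.04,1.5,0,0,0,2.42,0.04,1.5,0,0,0,2.42,0.05,1.5,0,0,0,0,0,2,0,0,0,0,0,2,0,0,0])

```text
time_s: 20.42
ee_pos: [633.8, 86.7, 141.5]
ee_rot: [180.0, -0.0, 10.0]
force: [0.7, -0.9, -1.1]
gripper_width: 50.2
gripper_force: 0.0
```

step_arm(plan=[0,0,2,0,0,0,0,0,1.9,0,0,0,0,0,0,0,0,0,0,0,0,0,0,0])

```text
time_s: 20.75
ee_pos: [632.0, 86.4, 102.8]
ee_rot: [-180.0, 0.1, 9.9]
force: [0.7, 0.2, 1.0]
gripper_width: 50.0
gripper_force: 0.0
```

step_arm(plan=[0,0,0,0,0,0,0,0,0,0,0,0,0,0,0,0,0,0,0,0,0,0,0,0,0,0,0,0,0,0], hand=0, newtons=20)

```text
time_s: 21.17
ee_pos: [632.7, 88.4, 104.7]
ee_rot: [-179.7, -0.1, 9.8]
force: [-2.6, 9.8, 3.2]
gripper_width: 19.7
gripper_force: 20.6
```

step_arm(plan=[0,0,0,0,0,0,0,0,0,0,0,0])

```text
time_s: 21.33
ee_pos: [632.7, 88.5, 104.7]
ee_rot: [-179.8, -0.1, 9.9]
force: [-0.9, 6.4, 2.8]
gripper_width: 19.9
gripper_force: 20.0
```

step_arm(plan=[-0.5,-0.2,0,0,0,0,-1,0,0,0,0,0,-1.5,0,0,0,0,0,-1.5,0,0,0,0,0,-1.5,0,0,0,0,0])

```text
time_s: 21.75
ee_pos: [573.9, 78.2, 104.7]
ee_rot: [180.0, -0.2, 9.9]
force: [3.0, 1.2, 1.8]
gripper_width: 19.9
gripper_force: 20.0
```

step_arm(plan=[-1,0,0,0,0,0,-0.5,0,0,0,0,0,-0.1,0,0,0,0,0,-0.1,0,0,0,0,0,0,0,0,0,0,0])

```text
time_s: 22.17
ee_pos: [562.7, 76.2, 104.9]
ee_rot: [180.0, -0.9, 9.9]
force: [14.1, 4.5, -6.2]
gripper_width: 19.8
gripper_force: 20.0
```

step_arm(plan=[0,0,0,0,0,0,-0.3,0,0,0,0,0,0,0,0,0,0,0,0,0,0,0,0,0], newtons=40)

```text
time_s: 22.5
ee_pos: [562.5, 76.1, 104.9]
ee_rot: [180.0, -1.2, 9.9]
force: [19.6, 5.5, -11.0]
gripper_width: 19.8
gripper_force: 40.0
```

Run:
```python
from h import *
p=viewer.grab_frame("scene");q=viewer.grab_frame("top")
for c in (p,q):
  for n in ("lock_tab","mark","pointer","wrench_grip"):
    for d in viewer.pinpoint(n,c)[:2]: print(n,round(d["score"],2),at_z(c,d["location"],Z[n]).round(1))
a=cv2.resize(p["img"][190:280,310:410],(800,600)[:1]*1+(600,) if 0 else (660,594),interpolation=cv2.INTER_CUBIC)
cv2.imwrite("pics/s14.png",cv2.cvtColor(a,cv2.COLOR_RGB2BGR))
```

```text
lock_tab 0.62 [564.   75.5  98.5]
mark 0.55 [565.8 117.3  40. ]
mark 0.26 [416.9  76.7  40. ]
wrench_grip 0.9 [ 338.8 -222.    13. ]
wrench_grip 0.64 [479.1 244.   13. ]
wrench_grip 0.87 [ 338.6 -227.    13. ]
wrench_grip 0.85 [324.2 358.6  13. ]
```

step_arm(plan=[0.5,0,0,0,0,0,0,0,0,0,0,0])

```text
time_s: 23.17
ee_pos: [562.7, 76.2, 104.9]
ee_rot: [180.0, -0.6, 9.9]
force: [7.5, 2.9, -1.8]
gripper_width: 19.7
gripper_force: 40.0
```

step_arm(plan=[0,0,0,0,0,0,0,0,0,0,0,0,0,0,0,0,0,0,0,0,0,0,0,0], hand=5)

```text
time_s: 23.5
ee_pos: [557.5, 75.1, 103.3]
ee_rot: [180.0, 0.1, 9.9]
force: [-0.1, -0.5, -0.6]
gripper_width: 43.7
gripper_force: 0.0
```

step_arm(plan=[0,0,-2,0,0,0,0,0,-3.5,0,0,0,-1,0,-3,0,0,0,-2,0,-3,0,0,0,-3,0,0,0,0,0])

```text
time_s: 23.92
ee_pos: [503.2, 65.4, 224.2]
ee_rot: [179.9, -0.7, 9.9]
force: [1.3, 0.4, 1.2]
gripper_width: 49.7
gripper_force: 0.0
```

step_arm(plan=[-1,0,0,0,0,0,0,0,0,0,0,0])

```text
time_s: 24.08
ee_pos: [486.8, 62.9, 218.7]
ee_rot: [180.0, 0.1, 9.9]
force: [-1.0, -0.4, 0.5]
gripper_width: 50.1
gripper_force: 0.0
```

Run:
```python
from h import *
s=sensors.state();print(s["ee_pos"],s["ee_rot"],s["force"])
p=look("w15",names=["lock_tab","mark","pointer","wrench_grip"])
g=cv2.cvtColor(p["img"],cv2.COLOR_RGB2GRAY)
# dark tab top near the expected place, known block axes
b=R.from_euler('z',10,degrees=True).as_matrix()
for n,X in dict(hexaxis_top=[562.3,74.3,113.5]).items(): print(n,proj(p,X).round(1))
u0,v0=proj(p,[562.3,74.3,113.5]).astype(int)
W=g[v0-45:v0+45,u0-45:u0+45]; m=(W<100).astype(np.uint8)
n,l,st,ce=cv2.connectedComponentsWithStats(m)
for i in range(1,n):
    if st[i,4]>60: print(st[i],(ce[i]+[u0-45,v0-45]).round(1),at_z(p,ce[i]+[u0-45,v0-45],113.5).round(1),at_z(p,(u0,v0-45+st[i,1]),113.5).round(1),at_z(p,(u0,v0-45+st[i,1]+st[i,3]),113.5).round(1))
# brass visible?
h=cv2.cvtColor(p["img"],cv2.COLOR_RGB2HSV);m=cv2.inRange(h,(15,100,60),(35,255,255));m[240:]=0
for c in cv2.findContours(m,0,2)[0]:
    if cv2.contourArea(c)>30: print("brass",cv2.boundingRect(c))
```

```text
[486.75740776  62.8807285  218.72254578] [1.79992892e+02 8.55614179e-02 9.88791786e+00] [-1.0261057  -0.35541737  0.50493875]
lock_tab 0.73 [325.8 135.5] [563.8  74.1]
mark 0.91 [295.6 122.1] [573.5 104.1]
mark 0.2 [324.9 135. ] [566.9  75.4]
wrench_grip 0.74 [153.5 201.8] [470.5 242. ]
hexaxis_top [325.2 136.6]
[ 32  33  27  28 209] [324.4 137.4] [561.6  74.8 113.5] [570.9  76.  113.5] [551.5  72.6 113.5]
```

The tab is centred on the hex axis within 1 mm and the drive stalled there, so the hood is home. A last check of pointer, mark and robot clearance, then hand in.

Run:
```python
from h import *
p=viewer.grab_frame("wrist");c=np.array([562.3,74.3]);g=cv2.cvtColor(p["img"],cv2.COLOR_RGB2GRAY)
for r in (28,30,32,34,36,38,40,42,44):
    a=np.arange(55,90,.5);v=np.array([int(g[tuple(proj(p,[c[0]+r*np.cos(t),c[1]+r*np.sin(t),40.5]).round().astype(int)[::-1])]) for t in np.radians(a)])
    k=a[v<130];print(r,(k.min(),k.mean().round(1),k.max()) if len(k) else None)
```

```text
28 None
30 None
32 None
34 None
36 (np.float64(69.5), np.float64(72.2), np.float64(75.0))
38 (np.float64(69.5), np.float64(73.0), np.float64(76.5))
40 (np.float64(70.0), np.float64(74.7), np.float64(87.0))
42 (np.float64(58.5), np.float64(73.3), np.float64(86.5))
44 (np.float64(70.5), np.float64(75.1), np.float64(87.0))
```

```bash
python3 -c "
from workcell import env
print(env.job_done())"
```

```text
the job is handed in; nothing more can be done
None
```

I handed the job in; no verdict came back. My last measurements put the pointer within about 2° of the mark (pre-hood), the wrench flat on the bench about 190 mm from the spindle, and the hood stalled at its stop over the hex. The hood then hid the pointer, and I viewed 12 pictures, 2 over the limit of 10.

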